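# Split four tubs evenly on the baker's scale

## Task

The four look-alike tubs on the baker's scale are to go into two batches of equal weight, but the near pan carries too much. Press the broad lever at the side of the scale down until it snaps over and locks the beam, and only while it is locked move tubs from pan to pan until both sides weigh the same; then flick the lever up from underneath so that it springs fully open and the free beam rests level, all four tubs standing on the pans. Leave everything else on the worktop alone.

Things in the scene. Friction and masses are not known exactly. Their poses are not given: they have to be found in the camera images.
- scale: the fixed baker's even-arm scale, set end-on to the robot: grey base 140 x 210 mm and a central pillar, 30 mm wide, 159 mm high, between the pans, with an index plate behind the beam's pointer. Origin on the worktop under its middle (pillar centre 30 mm from it along x); x axis from the lever to the pillar side, y axis along the beam from near to far pan, z up
- beam (a joint): tilt of the beam: 0 level, positive when the near pan is low, stops at +-0.125 rad. Free, it leans 0.209 rad per kg of (near load minus far load), wherever on the pans the tubs stand, and settles in about 1 s; the pans stay horizontal and move 10 mm per 0.1 rad. With the lever down, a bar lifts under both arms and holds it at 0 (within 0.01 rad)
- lock_lever (a joint): beam lock lever: 0 open (plate slopes up to the front at 32 degrees), about 0.54 locked (plate almost level). An over-centre spring holds it at either end, dead point near 0.26. Pressing down takes up to 9 N at the ribs, then it snaps over by itself and seats hard; lifting from locked takes up to 9 N at the front edge, then it springs open by itself
- lever_tread (a point): middle of the rubber ribs on top of the lever plate, to press on. Steel plate 84 mm wide (along the scale's y), 80 mm long, 5 mm thick, nothing under it; this point is 18 mm behind its front edge, 88 mm from the hinge axis, which lies along y, 42 mm high, 30 mm from the scale's origin along its -x. Height here 91 mm open, 46 mm locked
- lever_edge (a point): axis of the 9 mm thick rolled front edge of the lever plate, 106 mm from the hinge axis; height 98 mm open, 44 mm locked. Locked, about 39 mm are free between its underside and the worktop, open to the front (left of the scale) and the sides, so that a slanted fingertip can reach under it
- pan_far_floor (a point): centre of the floor of the pan farther from the robot (+y side): round steel dish, flat floor of 74 mm radius, rim 5 mm above it; floor 101 mm above the worktop when level. Fixed, some 10 to 15 cm behind it: to the left an air fryer with a bread bin on top (corner near x 0.63, y -0.13, up to z 0.50), to the right a kitchen roll (axis near x 0.77, y -0.35, z 0.24)
- pan_near_floor (a point): the same for the pan nearer to the robot (-y side of the scale); the pan centres are 200 mm apart. At the start it carries three of the tubs, the far pan one
- tub_a_mid (a point): centre (half-way up, 31 mm above its foot) of one of four identical upright steel tubs with grey lids: cylinder 48 mm across (lid 50), 62 mm high. The four weigh about 80, 140, 200 and 260 g, each true within 4 %; neither looks nor name tell which is which
- tub_b_mid (a point): centre (half-way up, 31 mm above its foot) of one of four identical upright steel tubs with grey lids: cylinder 48 mm across (lid 50), 62 mm high. The four weigh about 80, 140, 200 and 260 g, each true within 4 %; neither looks nor name tell which is which
- tub_c_mid (a point): centre (half-way up, 31 mm above its foot) of one of four identical upright steel tubs with grey lids: cylinder 48 mm across (lid 50), 62 mm high. The four weigh about 80, 140, 200 and 260 g, each true within 4 %; neither looks nor name tell which is which
- tub_d_mid (a point): centre (half-way up, 31 mm above its foot) of one of four identical upright steel tubs with grey lids: cylinder 48 mm across (lid 50), 62 mm high. The four weigh about 80, 140, 200 and 260 g, each true within 4 %; neither looks nor name tell which is which
- small_pan: a round steel baking pan, 147 mm across, 37 mm high, at the left; stays where it is
- small_pan_two: a second steel baking pan of the same size, further left; stays where it is
- honey_jar: a honey jar 84 mm tall at the right; stays where it is
- salt_shaker: a salt shaker 90 mm tall at the right; stays where it is
- pepper_mill: a dark wooden pepper mill 170 mm tall, 58 mm across, standing right of the scale; stays where it is
- teaspoon: a teaspoon 138 mm long lying left of the scale; stays where it is
Things that resemble listed ones, but are neither listed nor needed, are in the scene too. What is shaped like the part that bears tub_b_mid but red is not meant. What is shaped like the part that bears tub_d_mid but red is not meant.

How it is judged:
By the outcome, as a careful person would: the job done as asked, in the order asked, and still so for the second after the job is handed in, with the robot touching nothing.
It also fails if it takes over 72 s, if anything falls off the work surface, if the arm or the gripper's body presses on something with over 40 N, if the wrist force passes 120 N, or if a joint passes its speed limit or range.

## Robot

A 7-joint arm with a two-finger parallel gripper is mounted at the origin on a cart in front of the work surface, level with it; the furniture and walls round the work are solid. World frame = base frame: x ahead of the robot, y to its left, z up, the work surface at z = 0. Lengths are in m, angles in rad, forces in N, time in s.
With the tool pointing down it reaches from about 0.425 to 0.925 m from the base axis. Payload 6.8 kg.
Tool frame: the origin (TCP) lies midway between the tips of the shut fingers; the grasp point (between the pads) lies 19 mm behind it; y points along the fingers, z is the direction in which the jaws open and shut, and the axes are right-handed (so a half turn about y gives the same grasp; the last joint's range is limited). The gripper opens to 85 mm and grips with 20 to 120 N. Pads are 22 mm wide; open, the fingers measure 114 mm over their backs; the gripper's body (76 mm by 85 mm) begins 54 mm behind the grasp point. The pads swing forward as they close: fully open they stand 13 mm farther back than shut.
Start: joints at [1.058, 0.477, 0.022, 1.555, -0.011, 1.109, -0.083], TCP at [0.266, -0.62, 0.231] pointing down, gripper open.
Joint ranges: [-2.96, 2.96], [-0.34, 2.1], [-1.41, 1.46], [0.24, 2.44], [-1.37, 4.51], [0.17, 1.92], [-2.96, 2.96]. Speed limits (rad/s): [2.39, 2.39, 3.14, 3.14, 3.14, 3.14, 3.14].

## Interface

Orientations are given as a unit quaternion [w, x, y, z].
In Python, from station import bot gives the robot as it stands. The module is installed in compiled form; this text tells all that it offers.
- The arm moves only by the shell command python3 -m crank 'ROWS' [FORCE]. ROWS is JSON, a list of rows, each an object with "linear": the shift along the tool's x, y, z in m, a list of three; "dr": the turn, a rotation vector about the tool's x, y, z in degrees, a list of three; "hand": the gripper command: -1 is shut, 1 is fully open, values between are in proportion. A call has 1 to 10 rows; each row is the pose to reach, as a shift and turn from the pose commanded when the call began, along the tool's axes at that moment; what a row does not reach only later rows make up. A row lasts 1/12 s, in which the tool goes at most 41.7 mm and 7.16 degrees, less where a joint would pass 70% of its speed; a pose out of reach is approached as far as the arm can. A call with a gripper value outside its range is refused whole. The fingers move at their own pace and stop on an object; FORCE is the grip in N (left out, the last holds). Time passes only in rows, so rows that repeat a pose let the fingers close. It gives the time, the measured TCP pose, the force and the opening at its end, in the units of the state.
- bot.get_obs(): the state, without advancing time (a new reading comes with each control period).
- bot.read_camera(name): name is "scene" or "top" or "wrist"; returns the picture (420x560x3 uint8, blue, green, red); there is no depth.
- bot.camera_params(name): a dict with "K" (3x3 intrinsics, pixels), "R" (3x3) and "t" (3): a world point X has camera coordinates R X + t; the wrist camera has in their place "hand_eye" (4x4, takes a point from camera to tool coordinates, whose origin is the TCP and whose axes are the tool frame's). Camera axes: x right, y down, z forward; pixel columns grow to the right and rows downward; lengths in m; the calibration is good to about 2 mm. A picture is of the moment at which its call begins: read the wrist's pose just before it. camera_params takes no time and is no camera call.
- bot.hand_in(): hands the job in, once; it reports no verdict.
Trained networks look in the newest picture that a camera, given by its name, has taken for a name from the list of things; names that differ only in an ending like _2 or _b are one class to them, and where a whole thing is asked for, a point or a joint stands for the part that bears it (a point fixed in the world has none). Each returns a list of dicts, best first, with "score" (0 to 1); they miss things now and then, are a little off and sometimes report something else, mostly with a low value. They report only what shows in the picture. A call takes as long as a camera call. They do not tell look-alikes from the thing itself.
- bot.search_frame(camera, target): "extent" ([left, top, right, bottom] in pixels, round what is visible of it).
- bot.cut_out(camera, target): "pixels" (420x560 bool, what is visible of it) and "extent" ([left, top, right, bottom] in pixels, round what is visible of it).
- bot.place_of(camera, target): "xy" ([column, row] in pixels: a listed point, or the origin of a listed thing).
The state is a dict: "t": time; "q": joint angles; "joint_vel": joint speeds; "joint_torque": joint torques, N m; "eef_pos": TCP position; "tool_rot": TCP orientation; "contact_force": force on the tool from outside, world axes, zero at the start; "torque": the same for the moment, N m; "gripper_width": opening from 0.0 (shut) to 1.0 (fully open).
Only numpy, scipy, OpenCV 4.12 (cv2) and the standard library are available. Lean on these libraries where they do the work, as an engineer would, in place of code of your own. Each camera call takes 0.05 s, during which the arm holds its last target. There are 200 camera calls.

## Working session

There is one attempt and no reset: what is moved stays moved. The work goes in short steps, Python scripts to look and compute and a shell command to move; the robot and the scene stay as the last step left them, time stands still between calls to the robot, and variables do not carry over. Pictures are saved under pics/ and viewed, about 8 in all and at most 12, crops included, and the job is handed in when it is done.

```bash
mkdir -p pics; cat > h.py <<'E'
import numpy as np, cv2
from station import bot
from scipy.spatial.transform import Rotation as Rn
def Rt():
    o=bot.get_obs(); q=o['tool_rot']; return np.array(o['eef_pos']),Rn.from_quat([q[1],q[2],q[3],q[0]]).as_matrix(),o
def cam(name):
    c=bot.camera_params(name); K=np.array(c['K'])
    if 'R' in c: return K,np.array(c['R']),np.array(c['t'])
    p,R,_=Rt(); H=np.array(c['hand_eye']); Rw=R@H[:3,:3]; tw=R@H[:3,3]+p
    return K,Rw.T,-Rw.T@tw
def ray(name,uv,z):
    K,R,t=cam(name); d=R.T@np.linalg.inv(K)@np.array([uv[0],uv[1],1.]); o=-R.T@t
    return o+d*(z-o[2])/d[2]
def proj(name,X):
    K,R,t=cam(name); c=K@(R@np.array(X)+t); return c[:2]/c[2]
E
python3 - <<'E'
from h import *
p,R,o=Rt(); print(p,R.round(3),o['contact_force'],o['t'])
for n in ['scene','top']:
    cv2.imwrite(f'pics/{n}0.png',bot.read_camera(n))
    K,Rc,t=cam(n); print(n,(-Rc.T@t).round(3),Rc.round(2).tolist(),K[0,0])
    for g,z in [('lever_tread',.091),('lever_edge',.098),('pan_far_floor',.113),('pan_near_floor',.089),('tub_a_mid',.12)]:
        for d in bot.place_of(n,g)[:6]: print(n,g,round(d['score'],2),np.round(d['xy'],1),ray(n,d['xy'],z).round(3))
E
```

```text
[ 0.26556012 -0.61992421  0.23030903] [[-0.919 -0.001  0.394]
 [-0.394  0.002 -0.919]
 [ 0.    -1.    -0.002]] [ 0.16324547 -0.15431552  0.57075563] 0.0
scene [-0.473 -0.673  1.322] [[0.48, -0.88, -0.02], [-0.66, -0.35, -0.67], [0.58, 0.33, -0.74]] 533.0213147325713
scene lever_tread 0.83 [299.1 213.3] [ 0.476 -0.171  0.091]
scene lever_tread 0.58 [234.9 214.9] [0.378 0.    0.091]
scene lever_edge 0.74 [290.4 211.2] [ 0.466 -0.146  0.098]
scene pan_far_floor 0.69 [335.8 190.4] [ 0.596 -0.237  0.113]
scene pan_near_floor 0.96 [325.  243.6] [ 0.409 -0.291  0.089]
scene tub_a_mid 0.7 [324.1 191.1] [ 0.571 -0.208  0.12 ]
scene tub_a_mid 0.33 [403.8 299.3] [ 0.318 -0.562  0.12 ]
top [ 0.21  -0.248  1.684] [[0.03, -1.0, -0.05], [-0.99, -0.02, -0.17], [0.17, 0.05, -0.98]] 537.8472213347453
top lever_tread 0.62 [282.1 206.9] [ 0.479 -0.155  0.091]
top lever_tread 0.49 [315.3 238.9] [ 0.384 -0.256  0.091]
top lever_edge 0.72 [281.2 210.6] [ 0.467 -0.153  0.098]
top lever_edge 0.66 [309.5 166.2] [ 0.604 -0.235  0.098]
top lever_edge 0.58 [326.9 230.6] [ 0.409 -0.29   0.098]
top lever_edge 0.54 [302.  176.8] [ 0.571 -0.213  0.098]
top pan_far_floor 0.95 [309.2 164. ] [ 0.607 -0.234  0.113]
top pan_near_floor 0.73 [325.7 232.4] [ 0.405 -0.287  0.089]
top pan_near_floor 0.64 [304.5 174.7] [ 0.58  -0.22   0.089]
top tub_a_mid 0.67 [302.5 176.7] [ 0.566 -0.215  0.12 ]
```

```bash
python3 - <<'E'
import cv2,numpy as np
a=cv2.imread('pics/scene0.png')[130:330,200:440]; b=cv2.imread('pics/top0.png')[120:290,230:430]
a=cv2.resize(a,None,fx=2,fy=2,interpolation=2)[:400]; b=cv2.resize(b,None,fx=3.2,fy=3.2,interpolation=2)
a=cv2.resize(cv2.imread('pics/scene0.png')[140:290,210:430],(800,545)); cv2.imwrite('pics/sc.png',a)
cv2.imwrite('pics/tc.png',b)
E
```

```text
(no output)
```

View pics/scene0.png

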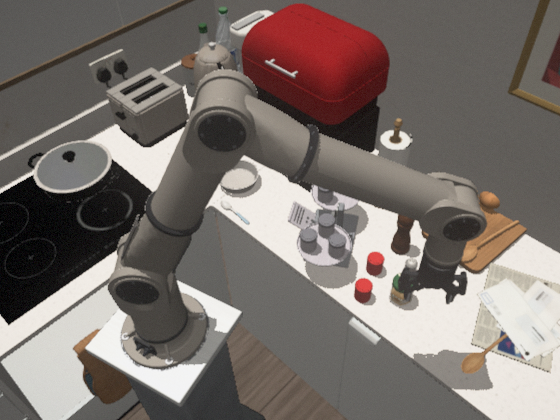

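View pics/tc.png

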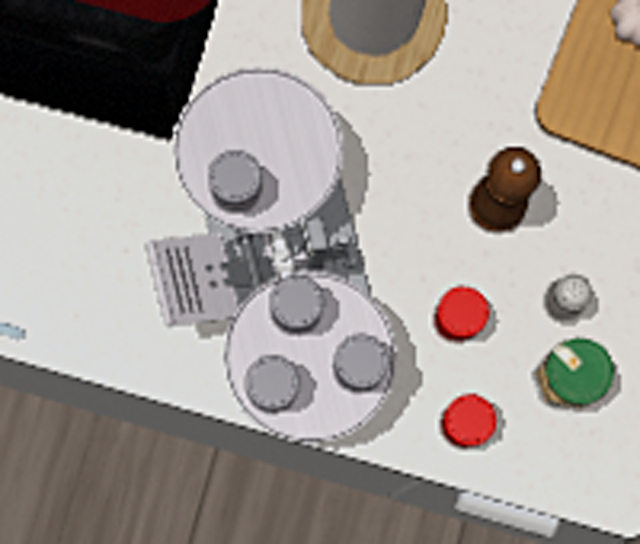

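```bash
cat >> h.py <<'E'
O=np.array([.505,-.262]); YAW=np.deg2rad(14.7)
try:
    import json; s=json.load(open('s.json')); O=np.array(s[:2]); YAW=s[2]
except Exception: pass
def S(x,y,z):   # scale -> world
    c,s_=np.cos(YAW),np.sin(YAW)   # y axis=(c,s), x axis=(s,-c)
    return np.array([O[0]+x*s_+y*c,O[1]-x*c+y*s_,z])
def toS(X):
    d=np.array(X[:2])-O; c,s_=np.cos(YAW),np.sin(YAW); return np.array([d[0]*s_-d[1]*c,d@[c,s_]])
def rot(jaw,tilt=0):
    """jaw: angle (deg) of tool z in scale frame, pointing down; tilt deg about tool z"""
    a=np.deg2rad(jaw); z=S(np.cos(a),np.sin(a),0)-S(0,0,0); y=np.array([0,0,-1.]); 
    return np.c_[np.cross(y,z),y,z]@Rn.from_rotvec([0,0,np.deg2rad(tilt)]).as_matrix()
def plan(P,Rg=None,cur=None):
    p,R,_=Rt()
    if cur is not None: p,R=cur
    Rg=R if Rg is None else Rg
    l=R.T@(np.array(P)-p); w=np.degrees(Rn.from_matrix(R.T@Rg).as_rotvec())
    print('linear',l.round(4).tolist(),'dr',w.round(1).tolist(),'rows',round(np.linalg.norm(l)/.0417,1),round(np.linalg.norm(w)/7.16,1))
E
python3 - <<'E'
from h import *
p,R,_=Rt(); plan(S(-.105,0,.26),rot(0))
K=np.array(bot.camera_params('wrist')['K']);print(K[0,0],np.round(bot.camera_params('wrist')['hand_eye'],3).tolist())
E
```

```text
linear [-0.3765, -0.0287, -0.3391] dr [0.0, 8.5, -0.0] rows 12.2 1.2
358.5474490684867 [[-0.0, 0.947, 0.323, -0.084], [0.0, -0.323, 0.947, -0.143], [1.0, 0.0, -0.0, 0.0], [0.0, 0.0, 0.0, 1.0]]
```

```bash
python3 -m crank '[{"linear":[0,-0.03,0],"dr":[0,8.5,0],"hand":-1},{"linear":[-0.377,-0.029,-0.339],"dr":[0,8.5,0],"hand":-1},{"linear":[-0.377,-0.029,-0.339],"dr":[0,8.5,0],"hand":-1},{"linear":[-0.377,-0.029,-0.339],"dr":[0,8.5,0],"hand":-1},{"linear":[-0.377,-0.029,-0.339],"dr":[0,8.5,0],"hand":-1},{"linear":[-0.377,-0.029,-0.339],"dr":[0,8.5,0],"hand":-1},{"linear":[-0.377,-0.029,-0.339],"dr":[0,8.5,0],"hand":-1},{"linear":[-0.377,-0.029,-0.339],"dr":[0,8.5,0],"hand":-1},{"linear":[-0.377,-0.029,-0.339],"dr":[0,8.5,0],"hand":-1},{"linear":[-0.377,-0.029,-0.339],"dr":[0,8.5,0],"hand":-1}]'
python3 -m crank '[{"linear":[-0.11,0,-0.1],"dr":[0,0,0],"hand":-1}]'
python3 - <<'E'
from h import *
p,R,o=Rt(); print(p,o['t'],toS(p)); plan(S(-.105,0,.26),rot(0))
E
```

```text
t: 1.43
eef_pos: [0.4239, -0.2783, 0.261]
tool_rot: [-0.091, 0.09, -0.701, 0.702]
contact_force: [0.2, -0.2, 0.5]
gripper_width: -0.002
t: 1.52
eef_pos: [0.4459, -0.2432, 0.261]
tool_rot: [-0.09, 0.09, -0.701, 0.701]
contact_force: [1.0, -1.3, -0.2]
gripper_width: -0.001
[ 0.4459022  -0.24319543  0.26095321] 1.5167 [-0.03318559 -0.05239159]
linear [-0.0524, 0.0009, -0.0718] dr [-0.0, -0.0, 0.0] rows 2.1 0.0
```

```bash
python3 -m crank '[{"linear":[-0.052,0,-0.072],"dr":[0,0,0],"hand":-1},{"linear":[-0.052,0,-0.072],"dr":[0,0,0],"hand":-1},{"linear":[-0.052,0,-0.072],"dr":[0,0,0],"hand":-1},{"linear":[-0.052,0,-0.072],"dr":[0,0,0],"hand":-1}]'
python3 - <<'E'
from h import *
p,R,o=Rt(); im=bot.read_camera('wrist'); cv2.imwrite('pics/w1.png',im); print(p,toS(p),o['contact_force'])
for g,z in [('lever_tread',.091),('lever_edge',.098),('pan_far_floor',.11),('pan_near_floor',.093),('tub_a_mid',.128)]:
    for d in bot.place_of('wrist',g)[:5]:
        X=ray('wrist',d['xy'],z); print(g,round(d['score'],2),np.round(d['xy'],1),X.round(3),toS(X).round(3))
E
```

```text
t: 1.85
eef_pos: [0.4794, -0.1589, 0.2609]
tool_rot: [0.093, -0.092, 0.701, -0.701]
contact_force: [-1.0, 0.1, 0.4]
gripper_width: 0.002
[ 0.47944561 -0.15889091  0.26087227] [-0.10621872  0.00144682] [-0.95759337  0.09126356  0.42270047]
lever_tread 0.93 [276.4 194.6] [ 0.472 -0.166  0.091] [-0.101 -0.007]
lever_edge 0.86 [260.5 194.6] [ 0.47  -0.152  0.098] [-0.115 -0.006]
pan_far_floor 0.82 [413.   73.3] [ 0.597 -0.242  0.11 ] [0.004 0.094]
pan_near_floor 0.64 [382.4 292.3] [ 0.401 -0.294  0.093] [ 0.005 -0.109]
tub_a_mid 0.73 [385.2 120. ] [ 0.559 -0.228  0.128] [-0.019  0.061]
```

View pics/w1.png

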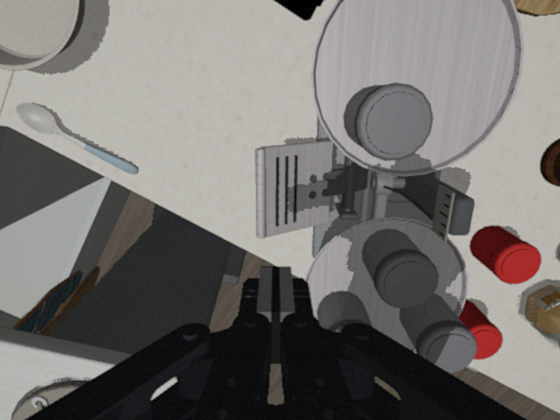

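```bash
echo '[0.499,-0.267,0.2583]' > s.json; python3 - <<'E'
from h import *
print('spoon tip',toS(ray('wrist',(138,170),.005)),ray('wrist',(138,170),.005))
print('pan edge',toS(ray('wrist',(75,40),.037)))
plan(S(-.108,0,.11),rot(0)); plan(S(-.112,0,.055),rot(0))
E
```

```text
spoon tip [-0.26023293  0.00409057] [ 0.43648167 -0.01435525  0.005     ]
pan edge [-0.29051204  0.13404312]
linear [0.0055, 0.1505, -0.0031] dr [-0.0, -0.3, 0.0] rows 3.6 0.0
linear [0.0055, 0.2055, -0.0071] dr [-0.0, -0.3, 0.0] rows 4.9 0.0
```

```bash
python3 -m crank '[{"linear":[0.006,0.15,-0.003],"dr":[0,0,0],"hand":-1},{"linear":[0.006,0.15,-0.003],"dr":[0,0,0],"hand":-1},{"linear":[0.006,0.15,-0.003],"dr":[0,0,0],"hand":-1},{"linear":[0.006,0.15,-0.003],"dr":[0,0,0],"hand":-1},{"linear":[0.006,0.165,-0.004],"dr":[0,0,0],"hand":-1},{"linear":[0.006,0.18,-0.005],"dr":[0,0,0],"hand":-1},{"linear":[0.006,0.19,-0.006],"dr":[0,0,0],"hand":-1},{"linear":[0.006,0.2,-0.007],"dr":[0,0,0],"hand":-1},{"linear":[0.006,0.206,-0.007],"dr":[0,0,0],"hand":-1},{"linear":[0.006,0.206,-0.007],"dr":[0,0,0],"hand":-1}]'
python3 -m crank '[{"linear":[0,0.007,0],"dr":[0,0,0],"hand":-1},{"linear":[0,0.007,0],"dr":[0,0,0],"hand":-1},{"linear":[0,-0.03,0],"dr":[0,0,0],"hand":-1},{"linear":[0,-0.2,0],"dr":[0,0,0],"hand":-1},{"linear":[0,-0.2,0],"dr":[0,0,0],"hand":-1},{"linear":[-0.006,-0.206,0.007],"dr":[0,0,0],"hand":-1},{"linear":[-0.006,-0.206,0.007],"dr":[0,0,0],"hand":-1},{"linear":[-0.006,-0.206,0.007],"dr":[0,0,0],"hand":-1},{"linear":[-0.006,-0.206,0.007],"dr":[0,0,0],"hand":-1},{"linear":[-0.006,-0.206,0.007],"dr":[0,0,0],"hand":-1}]'
python3 - <<'E'
from h import *
p,R,o=Rt(); im=bot.read_camera('wrist'); cv2.imwrite('pics/w2.png',im); print(p,toS(p),o['contact_force'],o['t'])
for g,z in [('lever_tread',.046),('lever_edge',.044),('pan_far_floor',.101),('pan_near_floor',.101),('tub_a_mid',.132)]:
    for d in bot.place_of('wrist',g)[:5]:
        X=ray('wrist',d['xy'],z); print(g,round(d['score'],2),np.round(d['xy'],1),X.round(3),toS(X).round(3))
cv2.imwrite('pics/w12.png',np.hstack([cv2.imread('pics/w1.png')[:,240:],im[:,240:]]))
E
```

```text
t: 2.98
eef_pos: [0.4697, -0.1576, 0.0534]
tool_rot: [0.089, -0.091, 0.701, -0.701]
contact_force: [0.2, 0.5, -0.9]
gripper_width: -0.0
t: 3.82
eef_pos: [0.4782, -0.1626, 0.261]
tool_rot: [-0.091, 0.09, -0.701, 0.702]
contact_force: [0.1, -0.5, -0.8]
gripper_width: -0.003
[ 0.47822547 -0.1625654   0.26097196] [-0.10627664  0.00659115] [ 0.08474178 -0.54679244 -0.77851421] 3.8167
lever_tread 0.71 [254.7 182.9] [ 0.465 -0.143  0.046] [-0.128 -0.001]
lever_edge 0.93 [245. 174.] [ 0.471 -0.131  0.044] [-0.138  0.008]
lever_edge 0.45 [345.9 330.6] [ 0.316 -0.291  0.044] [-0.024 -0.183]
pan_far_floor 0.69 [402.1  71.8] [ 0.596 -0.233  0.101] [-0.008  0.102]
pan_near_floor 0.94 [380.3 295. ] [ 0.402 -0.286  0.101] [-0.006 -0.098]
pan_near_floor 0.5 [394.6 264.9] [ 0.436 -0.288  0.101] [ 0.004 -0.066]
tub_a_mid 0.95 [373.4 114.4] [ 0.56  -0.214  0.132] [-0.035  0.073]
```

View pics/w12.png

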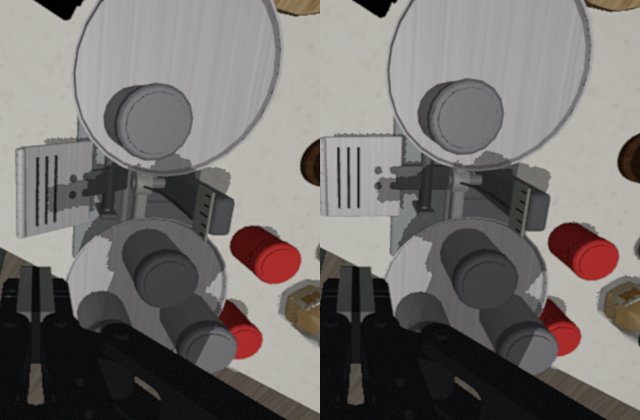

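```bash
python3 - <<'E'
from h import *
for n,uv in dict(T1=(322.8,214.4),T2=(315,239.7),T3=(343.4,232.8),F=(303.7,175.6)).items():
    X=ray('top',uv,.155 if n!='F' else .173); print(n,X.round(3),toS(X).round(3))
for n,uv in dict(T1=(406,280),T3=(447,348),F=(387,117)).items():
    X=ray('wrist',uv,.163); print('w',n,X.round(3),toS(X).round(3))
b=bot.read_camera('scene'); cv2.imwrite('pics/scene1.png',b); a=cv2.imread('pics/scene0.png')
for d in bot.cut_out('scene','tub_a_mid')[:6]: print(d['score'],d['extent'])
f=[]
for _ in range(12): bot.read_camera('top'); f.append(Rt()[2]['contact_force'])
f=np.array(f);print(f.mean(0),f.std(0))
cv2.imwrite('pics/cmp.png',np.hstack([cv2.resize(x[150:280,260:390],None,fx=3,fy=3,interpolation=2) for x in (a,b)]))
E
```

```text
T1 [ 0.448 -0.276  0.155] [-0.004 -0.051]
T2 [ 0.375 -0.255  0.155] [-0.043 -0.117]
T3 [ 0.396 -0.335  0.155] [ 0.04  -0.117]
F [ 0.557 -0.219  0.173] [-0.031  0.069]
w T1 [ 0.452 -0.271  0.163] [-0.008 -0.046]
w T3 [ 0.402 -0.326  0.163] [ 0.032 -0.109]
w F [ 0.561 -0.215  0.163] [-0.035  0.073]
0.87 [316.1, 179.5, 332.4, 205.5]
[ 0.11571432  0.03434425 -0.1222036 ] [0.69857677 0.52069924 0.37192373]
```

View pics/cmp.png

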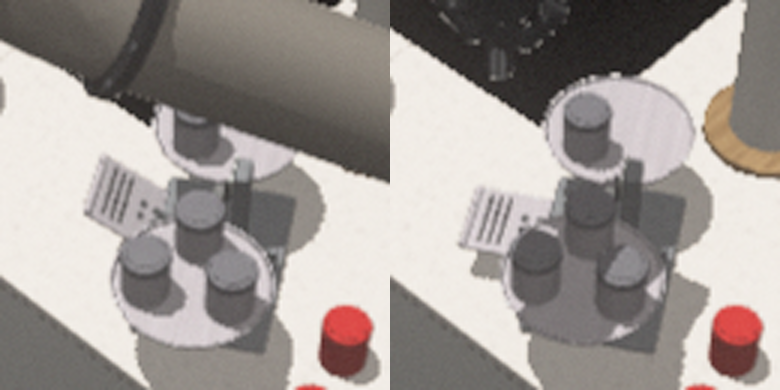

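```bash
python3 - <<'E'
from h import *
a,b=[cv2.cvtColor(cv2.imread(f'pics/scene{i}.png'),6).astype(np.float32) for i in (0,1)]
def sh(x0,x1,y0,y1):
    t=a[y0:y1,x0:x1]; M=np.eye(2,3,dtype=np.float32)
    M[0,2]=x0;M[1,2]=y0
    try: c,M=cv2.findTransformECC(t,b,M,cv2.MOTION_TRANSLATION,(3,200,1e-5),None,3); return round(float(c),3),(M[:,2]-[x0,y0]).round(2)
    except Exception as e: return 'fail'
for n,box in dict(T2=(298,320,226,256),T2low=(298,320,236,260),T3=(327,348,232,262),T1=(316,338,212,230),rimL=(294,312,236,264),far=(315,336,190,212),red=(360,390,250,280),base=(330,362,210,240)).items(): print(n,sh(*box))
for y in (-.1,.1):
    print((proj('scene',S(0,y,.111))-proj('scene',S(0,y,.101))).round(2),'px per 10mm = .1 rad')
E
```

```text
T2 (0.753, array([ 0.25, -1.71]))
T2low (0.755, array([ 0.47, -2.54]))
T3 (0.663, array([-0.17, -0.36]))
T1 (0.562, array([ 0.42, -0.67]))
rimL (0.864, array([ 0.54, -1.93]))
far (0.938, array([-0.61,  0.72]))
red (0.969, array([0.15, 0.15]))
base (0.821, array([-0.55,  0.27]))
[ 0.12 -2.14] px per 10mm = .1 rad
[ 0.17 -2.19] px per 10mm = .1 rad
```

```bash
python3 -m crank '[{"linear":[0,0,0.1],"dr":[0,0,0],"hand":1},{"linear":[0.055,0,0.1],"dr":[0,0,0],"hand":1},{"linear":[0.055,0,0.1],"dr":[0,0,0],"hand":1},{"linear":[0.055,0,0.1],"dr":[0,0,0],"hand":1},{"linear":[0.055,0,0.1],"dr":[0,0,0],"hand":1},{"linear":[0.055,0,0.1],"dr":[0,0,0],"hand":1}]'
python3 - <<'E'
from h import *
im=bot.read_camera('wrist'); cv2.imwrite('pics/w3.png',im); p,R,o=Rt(); print(p,toS(p),o['gripper_width'])
for d in bot.cut_out('wrist','tub_a_mid')[:6]:
    m=d['pixels']; print(round(d['score'],2),np.round(d['extent']),m.sum(), np.argwhere(m).mean(0)[::-1].round())
for d in bot.place_of('wrist','tub_a_mid')[:6]:
    X=ray('wrist',d['xy'],.132); print(round(d['score'],2),np.round(d['xy']),X.round(3),toS(X).round(3))
plan(S(-.006,-.048,.115),rot(0))
E
```

```text
t: 5.32
eef_pos: [0.4505, -0.2726, 0.2606]
tool_rot: [0.09, -0.09, 0.701, -0.701]
contact_force: [-0.3, -0.3, 0.6]
gripper_width: 0.848
[ 0.45098028 -0.27187355  0.26062348] [-0.00755416 -0.04767158] 0.9246615790147267
0.58 [192.   1. 278.  71.] 4845 [234.  32.]
0.94 [239.  30.] [ 0.564 -0.216  0.132] [-0.033  0.075]
0.22 [487. 106.] [ 0.561 -0.402  0.132] [0.146 0.026]
linear [0.0007, 0.1456, 0.0018] dr [0.0, 0.0, -0.0] rows 3.5 0.0
```

View pics/w3.png

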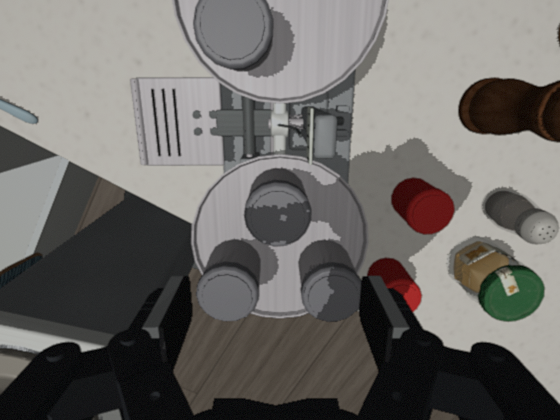

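```bash
python3 - <<'E'
from h import *
for n,uv in dict(T1=(278,213),T2=(228,293),T3=(331,293),F=(233,28)).items(): X=ray('wrist',uv,.163); print(n,X.round(3),toS(X).round(4))
for n,uv in dict(nearpan=(279.5,236),farpan=(281,0)).items(): X=ray('wrist',uv,.106); print(n,toS(X).round(3))
for n,uv in dict(e1=(133,79),e2=(141,165)).items(): X=ray('wrist',uv,.044); print(n,toS(X).round(3))
f=[]
for _ in range(10): bot.read_camera('top'); f.append(Rt()[2]['contact_force'])
print(np.mean(f,0),np.std(f,0)); plan(S(-.006,-.048,.115),rot(0))
E
```

```text
T1 [ 0.453 -0.273  0.163] [-0.0059 -0.0463]
T2 [ 0.38  -0.253  0.163] [-0.0442 -0.1115]
T3 [ 0.4   -0.329  0.163] [ 0.0351 -0.1114]
F [ 0.56  -0.216  0.163] [-0.0335  0.0721]
nearpan [-0.004 -0.088]
farpan [-0.004  0.099]
e1 [-0.142  0.046]
e2 [-0.144 -0.036]
[ 0.20197975 -0.16401362  0.12976026] [0.51086023 0.59949994 0.38626718]
linear [-0.0006, 0.1455, 0.0006] dr [0.0, -0.1, 0.0] rows 3.5 0.0
```

```bash
python3 -c "
from h import *
X=S(-.005,.004,0); print(X); json.dump([X[0],X[1],YAW],open('s.json','w'))"
python3 -m crank '[{"linear":[0,0.145,0.001],"dr":[0,0,0],"hand":1},{"linear":[0,0.145,0.001],"dr":[0,0,0],"hand":1},{"linear":[0,0.145,0.001],"dr":[0,0,0],"hand":1},{"linear":[0,0.145,0.001],"dr":[0,0,0],"hand":1},{"linear":[0,0.145,0.001],"dr":[0,0,0],"hand":-1},{"linear":[0,0.145,0.001],"dr":[0,0,0],"hand":-1},{"linear":[0,0.145,0.001],"dr":[0,0,0],"hand":-1},{"linear":[0,0.145,0.001],"dr":[0,0,0],"hand":-1},{"linear":[0,0.145,0.001],"dr":[0,0,0],"hand":-1},{"linear":[0,0.145,0.001],"dr":[0,0,0],"hand":-1}]' 40
python3 -m crank '[{"linear":[0,0,0],"dr":[0,0,0],"hand":-1},{"linear":[0,-0.03,0],"dr":[0,0,0],"hand":-1},{"linear":[0,-0.06,0],"dr":[0,0,0],"hand":-1},{"linear":[0,-0.06,0],"dr":[0,0,0],"hand":-1},{"linear":[0,-0.06,0],"dr":[0,0,0],"hand":-1},{"linear":[0,-0.06,0],"dr":[0,0,0],"hand":-1}]'
cat > weigh.py <<'E'
from h import *
f=[]
for _ in range(14): bot.read_camera('top'); f.append(Rt()[2]['contact_force'])
p,R,o=Rt();print('F',np.mean(f,0).round(2),'sd',np.std(f,0).round(2),'width',o['gripper_width'],p,toS(p),o['t'])
E
python3 weigh.py
```

```text
[ 0.50159012 -0.26114412  0.        ]
t: 6.8
eef_pos: [0.4521, -0.2747, 0.1175]
tool_rot: [-0.092, 0.089, -0.7, 0.702]
contact_force: [0.8, 0.3, 4.8]
gripper_width: 0.553
t: 7.3
eef_pos: [0.4501, -0.2739, 0.1754]
tool_rot: [0.09, -0.091, 0.701, -0.701]
contact_force: [0.2, -0.8, -2.3]
gripper_width: 0.551
F [-0.04 -0.03 -0.86] sd [0.54 0.71 0.54] width 0.5507596000562879 [ 0.45058784 -0.27407449  0.17557298] [-0.00052648 -0.05261321] 8.0
```

```bash
python3 weigh.py
python3 -m crank '[{"linear":[0,0.045,0],"dr":[0,0,0],"hand":-1},{"linear":[0,0.0575,0],"dr":[0,0,0],"hand":-1},{"linear":[0,0.0585,0],"dr":[0,0,0],"hand":-1},{"linear":[0,0.059,0],"dr":[0,0,0],"hand":-1},{"linear":[0,0.059,0],"dr":[0,0,0],"hand":0.75},{"linear":[0,0.059,0],"dr":[0,0,0],"hand":0.75},{"linear":[0,0.059,0],"dr":[0,0,0],"hand":0.75},{"linear":[0,0.0,0],"dr":[0,0,0],"hand":0.75},{"linear":[0,-0.05,0],"dr":[0,0,0],"hand":0.75},{"linear":[0,-0.085,0],"dr":[0,0,0],"hand":0.75}]'
python3 - <<'E'
from h import *
# T2, T3 world from before
for n,X in dict(T2=(.379,-.254),T3=(.399,-.330)).items(): print(n,toS(X))
plan([.379,-.254,.261],rot(-45)); plan([.379,-.254,.261],rot(45));plan([.399,-.33,.261],rot(-45));plan([.399,-.33,.261],rot(45)); print(Rt()[2]['q'])
E
```

```text
F [-0.05  0.29 -0.7 ] sd [0.47 0.34 0.4 ] width 0.549101822823133 [ 0.45054308 -0.27405134  0.17556443] [-0.00056029 -0.05265056] 8.7
t: 9.53
eef_pos: [0.45, -0.2737, 0.2427]
tool_rot: [0.09, -0.091, 0.702, -0.701]
contact_force: [1.7, -1.4, 0.5]
gripper_width: 0.876
T2 [-0.03822121 -0.11669839]
T3 [ 0.04036628 -0.11677511]
linear [0.0637, -0.0182, -0.0371] dr [0.0, 44.9, 0.1] rows 1.8 6.3
linear [0.0637, -0.0182, -0.0371] dr [0.1, -45.1, 0.0] rows 1.8 6.3
linear [0.0636, -0.0183, 0.0415] dr [0.0, 44.9, 0.1] rows 1.9 6.3
linear [0.0636, -0.0183, 0.0415] dr [0.1, -45.1, 0.0] rows 1.9 6.3
[ 0.55881714  0.23007009 -0.15276479  1.88580007  0.04020359  1.03034613
 -0.92499982]
```

```bash
python3 - <<'E'
from h import *
plan([.379,-.254,.243],rot(-60)); plan([.379,-.254,.115],rot(-60))
E
python3 -m crank '[{"linear":[0.064,0,-0.037],"dr":[0,60,0],"hand":1},{"linear":[0.064,0,-0.037],"dr":[0,60,0],"hand":1},{"linear":[0.064,0,-0.037],"dr":[0,60,0],"hand":1},{"linear":[0.064,0,-0.037],"dr":[0,60,0],"hand":1},{"linear":[0.064,0,-0.037],"dr":[0,60,0],"hand":1},{"linear":[0.064,0,-0.037],"dr":[0,60,0],"hand":1},{"linear":[0.064,0,-0.037],"dr":[0,60,0],"hand":1},{"linear":[0.064,0,-0.037],"dr":[0,60,0],"hand":1},{"linear":[0.064,0,-0.037],"dr":[0,60,0],"hand":1},{"linear":[0.064,0,-0.037],"dr":[0,60,0],"hand":1}]'
python3 - <<'E'
from h import *
plan([.379,-.254,.115],rot(-60)); print(Rt()[2]['q'])
im=bot.read_camera('wrist'); cv2.imwrite('pics/w4.png',im)
E
```

```text
linear [0.0637, -0.0002, -0.0371] dr [0.0, 59.9, 0.1] rows 1.8 8.4
linear [0.0635, 0.1278, -0.0369] dr [0.0, 59.9, 0.1] rows 3.5 8.4
t: 10.37
eef_pos: [0.3793, -0.2545, 0.2417]
tool_rot: [0.273, -0.273, -0.652, 0.652]
contact_force: [0.2, 0.1, 0.5]
gripper_width: 0.999
linear [0.0006, 0.1267, -0.0001] dr [0.0, -0.2, -0.0] rows 3.0 0.0
[ 0.51402994  0.10653575 -0.06434823  2.03929002  0.00821739  0.99563921
 -1.917538  ]
```

View pics/w4.png

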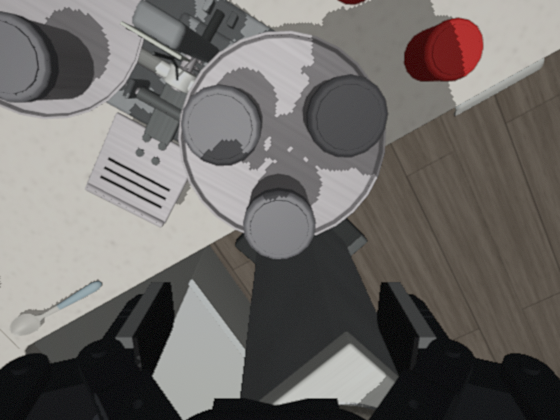

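```bash
python3 - <<'E'
from h import *
X=ray('wrist',(280,224),.163); print(X,Rt()[0])
E
python3 -m crank '[{"linear":[0,0.126,0],"dr":[0,0,0],"hand":1},{"linear":[0,0.126,0],"dr":[0,0,0],"hand":1},{"linear":[0,0.126,0],"dr":[0,0,0],"hand":1},{"linear":[0,0.126,0],"dr":[0,0,0],"hand":1},{"linear":[0,0.126,0],"dr":[0,0,0],"hand":-1},{"linear":[0,0.126,0],"dr":[0,0,0],"hand":-1},{"linear":[0,0.126,0],"dr":[0,0,0],"hand":-1},{"linear":[0,0.126,0],"dr":[0,0,0],"hand":-1},{"linear":[0,0.126,0],"dr":[0,0,0],"hand":-1},{"linear":[0,0.126,0],"dr":[0,0,0],"hand":-1}]' 40
python3 -m crank '[{"linear":[0,0,0],"dr":[0,0,0],"hand":-1},{"linear":[0,-0.03,0],"dr":[0,0,0],"hand":-1},{"linear":[0,-0.06,0],"dr":[0,0,0],"hand":-1},{"linear":[0,-0.09,0],"dr":[0,0,0],"hand":-1},{"linear":[0,-0.09,0],"dr":[0,0,0],"hand":-1},{"linear":[0,-0.09,0],"dr":[0,0,0],"hand":-1},{"linear":[0,-0.09,0],"dr":[0,0,0],"hand":-1}]'
python3 weigh.py
```

```text
[ 0.37738513 -0.25537419  0.163     ] [ 0.37931505 -0.25448465  0.24163357]
t: 11.25
eef_pos: [0.3808, -0.2558, 0.1181]
tool_rot: [0.271, -0.274, -0.652, 0.653]
contact_force: [-1.9, -1.0, 7.5]
gripper_width: 0.554
t: 11.83
eef_pos: [0.379, -0.2543, 0.2058]
tool_rot: [0.272, -0.273, -0.653, 0.653]
contact_force: [0.3, -0.4, -3.0]
gripper_width: 0.555
F [-0.06 -0.04 -2.67] sd [0.56 0.32 0.53] width 0.5495352973370162 [ 0.3792921  -0.25447469  0.2055177 ] [-0.03768765 -0.11653723] 12.5333
```

```bash
python3 -m crank '[{"linear":[0,0.04,0],"dr":[0,0,0],"hand":-1},{"linear":[0,0.075,0],"dr":[0,0,0],"hand":-1},{"linear":[0,0.086,0],"dr":[0,0,0],"hand":-1},{"linear":[0,0.0885,0],"dr":[0,0,0],"hand":-1},{"linear":[0,0.089,0],"dr":[0,0,0],"hand":-1},{"linear":[0,0.089,0],"dr":[0,0,0],"hand":0.75},{"linear":[0,0.089,0],"dr":[0,0,0],"hand":0.75},{"linear":[0,0.089,0],"dr":[0,0,0],"hand":0.75},{"linear":[0,0.05,0],"dr":[0,0,0],"hand":0.75},{"linear":[0,0.01,0],"dr":[0,0,0],"hand":0.75}]'
python3 -m crank '[{"linear":[0,-0.05,0],"dr":[0,0,0],"hand":1},{"linear":[0,-0.05,0],"dr":[0,0,0],"hand":1}]'
python3 - <<'E'
from h import *
for d in bot.place_of('scene','tub_a_mid')[:1]: pass
plan([.399,-.330,.243],rot(60)); plan([.399,-.330,.243],rot(0))
E
```

```text
t: 13.37
eef_pos: [0.3779, -0.2537, 0.1949]
tool_rot: [-0.274, 0.27, 0.653, -0.652]
contact_force: [1.4, -1.0, 0.8]
gripper_width: 0.875
t: 13.53
eef_pos: [0.3826, -0.2563, 0.2523]
tool_rot: [0.268, -0.276, -0.652, 0.653]
contact_force: [1.0, -0.2, 0.1]
gripper_width: 0.997
linear [-0.0641, 0.0088, 0.0402] dr [-0.5, -120.1, -0.6] rows 1.8 16.8
linear [-0.0641, 0.0088, 0.0402] dr [-0.1, -60.1, -0.6] rows 1.8 8.4
```

```bash
python3 -m crank '[{"linear":[-0.064,0.005,0.04],"dr":[0,-120,0],"hand":1},{"linear":[-0.064,0.005,0.04],"dr":[0,-120,0],"hand":1},{"linear":[-0.064,0.005,0.04],"dr":[0,-120,0],"hand":1},{"linear":[-0.064,0.005,0.04],"dr":[0,-120,0],"hand":1},{"linear":[-0.064,0.005,0.04],"dr":[0,-120,0],"hand":1},{"linear":[-0.064,0.005,0.04],"dr":[0,-120,0],"hand":1},{"linear":[-0.064,0.005,0.04],"dr":[0,-120,0],"hand":1},{"linear":[-0.064,0.005,0.04],"dr":[0,-120,0],"hand":1},{"linear":[-0.064,0.005,0.04],"dr":[0,-120,0],"hand":1},{"linear":[-0.064,0.005,0.04],"dr":[0,-120,0],"hand":1}]'
python3 - <<'E'
from h import *
plan([.399,-.330,.243],rot(60))
E
```

```text
t: 14.42
eef_pos: [0.3957, -0.328, 0.2398]
tool_rot: [0.161, -0.161, 0.689, -0.688]
contact_force: [-0.5, 0.8, -0.6]
gripper_width: 0.999
linear [-0.002, -0.0032, 0.0032] dr [0.0, -48.5, -0.0] rows 0.1 6.8
```

```bash
python3 -m crank '[{"linear":[-0.002,0,0.003],"dr":[0,-48.5,0],"hand":1},{"linear":[-0.002,0,0.003],"dr":[0,-48.5,0],"hand":1},{"linear":[-0.002,0,0.003],"dr":[0,-48.5,0],"hand":1},{"linear":[-0.002,0,0.003],"dr":[0,-48.5,0],"hand":1},{"linear":[-0.002,0,0.003],"dr":[0,-48.5,0],"hand":1},{"linear":[-0.002,0,0.003],"dr":[0,-48.5,0],"hand":1},{"linear":[-0.002,0,0.003],"dr":[0,-48.5,0],"hand":1},{"linear":[-0.002,0,0.003],"dr":[0,-48.5,0],"hand":1}]'
python3 - <<'E'
from h import *
im=bot.read_camera('wrist'); cv2.imwrite('pics/w5.png',im); plan([.399,-.330,.115],rot(60))
print(proj('wrist',[.399,-.330,.163]))
E
```

```text
t: 15.08
eef_pos: [0.3988, -0.3299, 0.2398]
tool_rot: [0.429, -0.429, 0.563, -0.562]
contact_force: [0.6, -0.4, -0.1]
gripper_width: 1.001
linear [0.0001, 0.1249, 0.0003] dr [0.0, -0.5, -0.0] rows 3.0 0.1
[274.05549665 224.10057164]
```

View pics/w5.png

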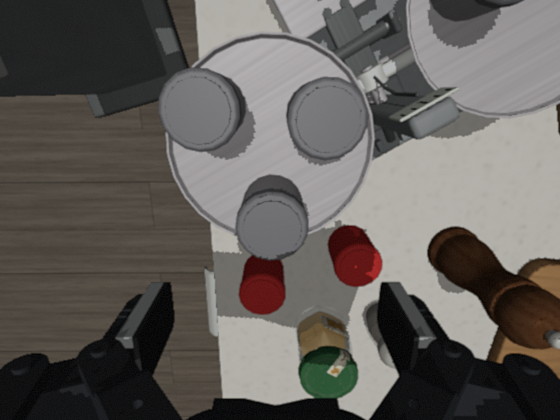

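```bash
python3 -m crank '[{"linear":[0,0.125,0],"dr":[0,0,0],"hand":1},{"linear":[0,0.125,0],"dr":[0,0,0],"hand":1},{"linear":[0,0.125,0],"dr":[0,0,0],"hand":1},{"linear":[0,0.125,0],"dr":[0,0,0],"hand":1},{"linear":[0,0.125,0],"dr":[0,0,0],"hand":-1},{"linear":[0,0.125,0],"dr":[0,0,0],"hand":-1},{"linear":[0,0.125,0],"dr":[0,0,0],"hand":-1},{"linear":[0,0.125,0],"dr":[0,0,0],"hand":-1},{"linear":[0,0.125,0],"dr":[0,0,0],"hand":-1},{"linear":[0,0.125,0],"dr":[0,0,0],"hand":-1}]' 40
python3 -m crank '[{"linear":[0,0,0],"dr":[0,0,0],"hand":-1},{"linear":[0,-0.03,0],"dr":[0,0,0],"hand":-1},{"linear":[0,-0.07,0],"dr":[0,0,0],"hand":-1},{"linear":[0,-0.11,0],"dr":[0,0,0],"hand":-1},{"linear":[0,-0.125,0],"dr":[0,0,0],"hand":-1},{"linear":[0,-0.125,0],"dr":[0,0,0],"hand":-1},{"linear":[0,-0.125,0],"dr":[0,0,0],"hand":-1}]'
python3 weigh.py
python3 -c "
from h import *
plan(S(.03,.118,.24),rot(0))"
```

```text
t: 15.97
eef_pos: [0.4003, -0.3311, 0.1181]
tool_rot: [-0.428, 0.427, -0.562, 0.565]
contact_force: [-0.9, 0.5, 7.8]
gripper_width: 0.556
t: 16.55
eef_pos: [0.3995, -0.3304, 0.2423]
tool_rot: [-0.428, 0.427, -0.562, 0.564]
contact_force: [0.0, 0.3, -2.4]
gripper_width: 0.55
F [-0.02 -0.05 -1.07] sd [0.59 0.4  0.4 ] width 0.554653266655158 [ 0.39898288 -0.32992404  0.24047817] [ 0.04028847 -0.11677226] 17.25
linear [-0.1275, 0.0005, 0.1974] dr [0.0, 59.7, -0.0] rows 5.6 8.3
```

```bash
python3 weigh.py; python3 -m crank '[{"linear":[-0.128,0,0.197],"dr":[0,59.7,0],"hand":-1},{"linear":[-0.128,0,0.197],"dr":[0,59.7,0],"hand":-1},{"linear":[-0.128,0,0.197],"dr":[0,59.7,0],"hand":-1},{"linear":[-0.128,0,0.197],"dr":[0,59.7,0],"hand":-1},{"linear":[-0.128,0,0.197],"dr":[0,59.7,0],"hand":-1},{"linear":[-0.128,0,0.197],"dr":[0,59.7,0],"hand":-1},{"linear":[-0.128,0,0.197],"dr":[0,59.7,0],"hand":-1},{"linear":[-0.128,0,0.197],"dr":[0,59.7,0],"hand":-1},{"linear":[-0.128,0,0.197],"dr":[0,59.7,0],"hand":-1},{"linear":[-0.128,0,0.197],"dr":[0,59.7,0],"hand":-1}]'
python3 weigh.py
python3 -c "
from h import *
plan(S(.03,.118,.1175),rot(0))"
```

```text
F [ 0.15  0.08 -1.32] sd [0.6  0.49 0.46] width 0.5543392179331418 [ 0.39896184 -0.32994709  0.24055626] [ 0.04030538 -0.11679849] 17.95
t: 18.78
eef_pos: [0.6232, -0.2591, 0.2401]
tool_rot: [0.09, -0.091, 0.701, -0.701]
contact_force: [0.4, -0.8, -1.8]
gripper_width: 0.552
F [ 0.22  0.19 -1.48] sd [0.45 0.47 0.53] width 0.5506665250989359 [ 0.62306366 -0.25941427  0.24060802] [0.02935641 0.1178856 ] 19.4833
linear [-0.0001, 0.1231, 0.0006] dr [-0.0, -0.0, -0.0] rows 3.0 0.0
```

```bash
python3 -m crank '[{"linear":[0,0.04,0],"dr":[0,0,0],"hand":-1},{"linear":[0,0.08,0],"dr":[0,0,0],"hand":-1},{"linear":[0,0.11,0],"dr":[0,0,0],"hand":-1},{"linear":[0,0.121,0],"dr":[0,0,0],"hand":-1},{"linear":[0,0.124,0],"dr":[0,0,0],"hand":-1},{"linear":[0,0.124,0],"dr":[0,0,0],"hand":-1},{"linear":[0,0.124,0],"dr":[0,0,0],"hand":0.7},{"linear":[0,0.124,0],"dr":[0,0,0],"hand":0.7},{"linear":[0,0.124,0],"dr":[0,0,0],"hand":0.7},{"linear":[0,0.09,0],"dr":[0,0,0],"hand":0.7}]'
python3 -m crank '[{"linear":[0,-0.06,0],"dr":[0,0,0],"hand":0.7},{"linear":[0,-0.12,0],"dr":[0,0,0],"hand":0},{"linear":[0,-0.12,0],"dr":[0,0,0],"hand":-1},{"linear":[0,-0.12,0],"dr":[0,0,0],"hand":-1},{"linear":[0,-0.12,0],"dr":[0,0,0],"hand":-1}]'
python3 - <<'E'
from h import *
p,R,o=Rt(); print(p,toS(p),o['q'])
cv2.imwrite('pics/top2.png',bot.read_camera('top'))
for t in (50,-50):
    Rg=rot(90,t); print('90',t,Rg[:,1].round(2), 'scale -x is',(S(-1,0,0)-S(0,0,0)).round(2)); Rg=rot(-90,t); print('-90',t,Rg[:,1].round(2))
E
```

```text
t: 20.32
eef_pos: [0.6193, -0.2581, 0.1448]
tool_rot: [0.088, -0.094, 0.703, -0.7]
contact_force: [-1.1, 0.4, -0.8]
gripper_width: 0.854
t: 20.73
eef_pos: [0.6248, -0.26, 0.2743]
tool_rot: [-0.093, 0.089, -0.7, 0.702]
contact_force: [0.2, 0.7, -0.7]
gripper_width: 0.286
[ 0.62481383 -0.25995236  0.27428399] [0.03032371 0.11944027] [ 0.38996915  0.4484607  -0.12540879  1.49924953  0.05879549  1.19075939
 -1.0578553 ]
90 50 [-0.2   0.74 -0.64] scale -x is [-0.26  0.97  0.  ]
-90 50 [ 0.2  -0.74 -0.64]
90 -50 [ 0.2  -0.74 -0.64] scale -x is [-0.26  0.97  0.  ]
-90 -50 [-0.2   0.74 -0.64]
```

```bash
python3 - <<'E'
from h import *
az=np.arctan2(-.13,.46); 
for fa in (50,60,70):
    f=np.array([np.cos(az)*np.sin(np.deg2rad(fa)),np.sin(az)*np.sin(np.deg2rad(fa)),-np.cos(np.deg2rad(fa))])
    for name,Rg in [('-90',rot(-90,50)),('90',rot(90,-50))]:
        best=min(((np.linalg.norm((Rn.from_rotvec(f*t).as_matrix()@rot(0))[:,1]-Rg[:,1]),t) for t in np.linspace(-np.pi,np.pi,721)))
        B=Rn.from_rotvec(f*best[1]).as_matrix()@rot(0); w=Rn.from_matrix(B.T@Rg).as_rotvec()
        print(fa,name,'resid',round(best[0],2),'th5',round(best[1],2),'psi',w.round(2),'q7~',round(-.75-w[1],2))
plan(S(-.26,0,.28),rot(0))
plan(S(-.26,0,.28),rot(-90))
E
```

```text
50 -90 resid 0.09 th5 -1.22 psi [-0.08  2.46  0.09] q7~ -3.21
50 90 resid 0.09 th5 -1.22 psi [ 0.07 -0.68  0.06] q7~ -0.07
60 -90 resid 0.2 th5 -1.07 psi [-0.14  2.23  0.2 ] q7~ -2.98
60 90 resid 0.2 th5 -1.07 psi [ 0.17 -0.9   0.11] q7~ 0.15
70 -90 resid 0.28 th5 -0.95 psi [-0.16  2.03  0.29] q7~ -2.78
70 90 resid 0.28 th5 -0.95 psi [ 0.26 -1.09  0.14] q7~ 0.34
linear [0.1184, -0.009, -0.2895] dr [-0.1, -0.0, -0.1] rows 7.5 0.0
linear [0.1184, -0.009, -0.2895] dr [0.0, 90.0, -0.1] rows 7.5 12.6
```

View pics/top2.png

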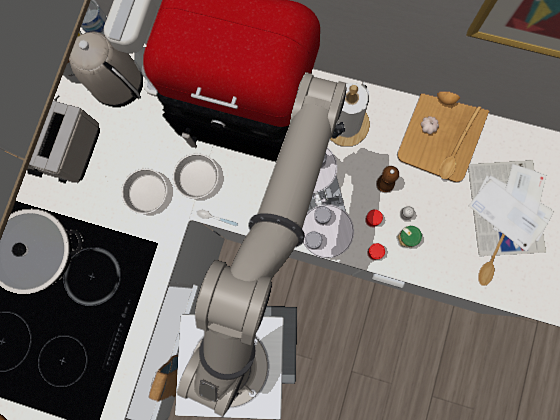

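```bash
python3 -m crank '[{"linear":[0.118,-0.009,-0.29],"dr":[0,0,0],"hand":-1},{"linear":[0.118,-0.009,-0.29],"dr":[0,0,0],"hand":-1},{"linear":[0.118,-0.009,-0.29],"dr":[0,0,0],"hand":-1},{"linear":[0.118,-0.009,-0.29],"dr":[0,0,0],"hand":-1},{"linear":[0.118,-0.009,-0.29],"dr":[0,0,0],"hand":-1},{"linear":[0.118,-0.009,-0.29],"dr":[0,0,0],"hand":-1},{"linear":[0.118,-0.009,-0.29],"dr":[0,0,0],"hand":-1},{"linear":[0.118,-0.009,-0.29],"dr":[0,0,0],"hand":-1},{"linear":[0.118,-0.009,-0.29],"dr":[0,0,0],"hand":-1},{"linear":[0.118,-0.009,-0.29],"dr":[0,0,0],"hand":-1}]'
python3 -m crank '[{"linear":[0,0,0],"dr":[55,0,0],"hand":-1},{"linear":[0,0,0],"dr":[55,0,0],"hand":-1},{"linear":[0,0,0],"dr":[55,0,0],"hand":-1},{"linear":[0,0,0],"dr":[55,0,0],"hand":-1},{"linear":[0,0,0],"dr":[55,0,0],"hand":-1},{"linear":[0,0,0],"dr":[55,0,0],"hand":-1},{"linear":[0,0,0],"dr":[55,0,0],"hand":-1},{"linear":[0,0,0],"dr":[55,0,0],"hand":-1},{"linear":[0,0,0],"dr":[55,0,0],"hand":-1},{"linear":[0,0,0],"dr":[55,0,0],"hand":-1}]'
python3 - <<'E'
from h import *
p,R,o=Rt(); print(p,toS(p),np.round(o['q'],2),R.round(2).tolist()); 
Rg=rot(0)@Rn.from_rotvec([np.deg2rad(55),0,0]).as_matrix()
print(Rg.round(2).tolist()); P=S(-.133,0,.018); plan(P-.12*Rg[:,1],Rg)
im=bot.read_camera('wrist'); cv2.imwrite('pics/w6.png',im); print(proj('wrist',S(-.136,0,.044)),proj('wrist',p))
E
```

```text
t: 21.62
eef_pos: [0.4339, -0.0084, 0.2786]
tool_rot: [-0.091, 0.092, -0.701, 0.701]
contact_force: [1.1, -0.1, 0.8]
gripper_width: -0.002
t: 22.45
eef_pos: [0.4351, -0.0092, 0.2777]
tool_rot: [-0.122, 0.041, -0.299, 0.946]
contact_force: [0.9, -1.1, -0.0]
gripper_width: 0.0
[ 0.43513193 -0.0091819   0.2777085 ] [-2.60579437e-01  1.07074686e-04] [-0.28  0.27 -0.52  2.15  0.89  1.51 -2.56] [[-0.97, 0.21, 0.15], [-0.25, -0.79, -0.56], [0.0, -0.58, 0.82]]
[[-0.97, 0.21, 0.15], [-0.26, -0.79, -0.55], [0.0, -0.57, 0.82]]
linear [-0.0009, 0.1338, -0.1393] dr [0.1, 0.2, 0.2] rows 4.6 0.0
[162.88248347 171.29914163] [271.40958299 285.87298608]
```

View pics/w6.png

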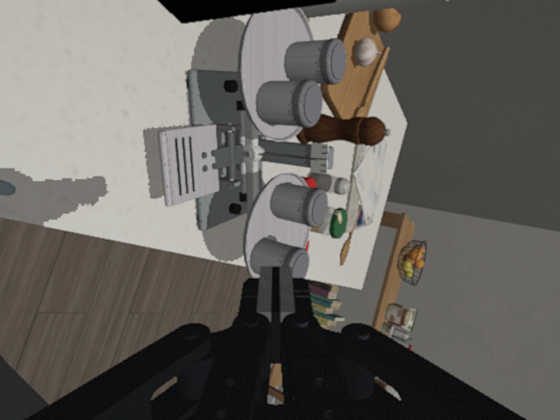

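```bash
python3 -m crank '[{"linear":[-0.001,0.134,-0.139],"dr":[0,0,0],"hand":-1},{"linear":[-0.001,0.134,-0.139],"dr":[0,0,0],"hand":-1},{"linear":[-0.001,0.134,-0.139],"dr":[0,0,0],"hand":-1},{"linear":[-0.001,0.134,-0.139],"dr":[0,0,0],"hand":-1},{"linear":[-0.001,0.134,-0.139],"dr":[0,0,0],"hand":-1},{"linear":[-0.001,0.134,-0.139],"dr":[0,0,0],"hand":-1}]'
python3 - <<'E'
from h import *
Rg=rot(0)@Rn.from_rotvec([np.deg2rad(55),0,0]).as_matrix()
p,R,o=Rt(); print(p,toS(p),np.round(o['q'],2),o['contact_force']); P=S(-.133,0,.018); plan(P,Rg); plan(P-.03*Rg[:,1],Rg)
im=bot.read_camera('wrist'); cv2.imwrite('pics/w7.png',im)
E
```

```text
t: 23.0
eef_pos: [0.4425, -0.0408, 0.0859]
tool_rot: [-0.119, 0.041, -0.298, 0.946]
contact_force: [-0.5, 0.4, -0.2]
gripper_width: -0.002
[ 0.44249421 -0.04076711  0.08588703] [-0.22816145 -0.00084292] [-0.34  0.64 -0.4   2.25  1.11  1.29 -2.95] [-0.48816521  0.36560071 -0.20711525]
linear [-0.0018, 0.1169, -0.001] dr [0.0, 0.2, 0.5] rows 2.8 0.1
linear [-0.0015, 0.0869, -0.001] dr [0.0, 0.2, 0.5] rows 2.1 0.1
```

View pics/w7.png

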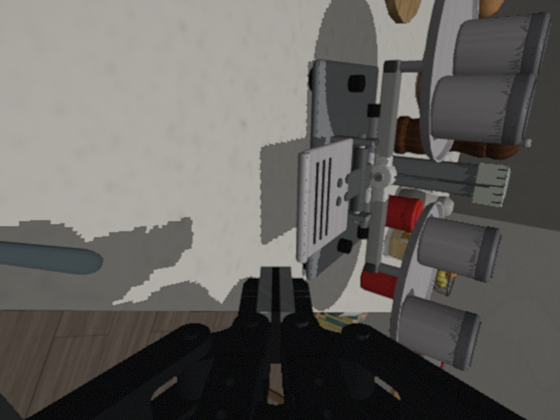

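```bash
python3 -m crank '[{"linear":[0,-0.03,0],"dr":[0,-60,0],"hand":-1},{"linear":[0,-0.03,0],"dr":[0,-60,0],"hand":-1},{"linear":[0,-0.03,0],"dr":[0,-60,0],"hand":-1},{"linear":[0,-0.03,0],"dr":[0,-60,0],"hand":-1},{"linear":[0,-0.03,0],"dr":[0,-60,0],"hand":-1},{"linear":[0,-0.03,0],"dr":[0,-60,0],"hand":-1},{"linear":[0,-0.03,0],"dr":[0,-60,0],"hand":-1},{"linear":[0,-0.03,0],"dr":[0,-60,0],"hand":-1},{"linear":[0,-0.03,0],"dr":[0,-60,0],"hand":-1}]'
python3 -m crank '[{"linear":[0,0,0],"dr":[0,-60,0],"hand":-1},{"linear":[0,0,0],"dr":[0,-60,0],"hand":-1},{"linear":[0,0,0],"dr":[0,-60,0],"hand":-1},{"linear":[0,0,0],"dr":[0,-60,0],"hand":-1},{"linear":[0,0,0],"dr":[0,-60,0],"hand":-1},{"linear":[0,0,0],"dr":[0,-60,0],"hand":-1},{"linear":[0,0,0],"dr":[0,-60,0],"hand":-1},{"linear":[0,0,0],"dr":[0,-60,0],"hand":-1},{"linear":[0,0,0],"dr":[0,-60,0],"hand":-1}]'
python3 -m crank '[{"linear":[0,0,0],"dr":[0,-60,0],"hand":-1},{"linear":[0,0,0],"dr":[0,-60,0],"hand":-1},{"linear":[0,0,0],"dr":[0,-60,0],"hand":-1},{"linear":[0,0,0],"dr":[0,-60,0],"hand":-1},{"linear":[0,0,0],"dr":[0,-60,0],"hand":-1},{"linear":[0,0,0],"dr":[0,-60,0],"hand":-1},{"linear":[0,0,0],"dr":[0,-60,0],"hand":-1},{"linear":[0,0,0],"dr":[0,-60,0],"hand":-1},{"linear":[0,0,0],"dr":[0,-60,0],"hand":-1}]'
python3 - <<'E'
from h import *
Rg=rot(0)@Rn.from_rotvec([np.deg2rad(55),0,0]).as_matrix()@np.diag([-1,1,-1])
p,R,o=Rt(); print(p,toS(p),np.round(o['q'],2),o['contact_force']); P=S(-.133,0,.018); plan(P,Rg); plan(P-.03*Rg[:,1],Rg)
E
```

```text
t: 23.8
eef_pos: [0.4387, -0.014, 0.1089]
tool_rot: [-0.256, 0.507, -0.197, 0.799]
contact_force: [0.2, 0.6, -0.3]
gripper_width: -0.0
t: 24.55
eef_pos: [0.4387, -0.0142, 0.109]
tool_rot: [-0.32, 0.838, -0.043, 0.439]
contact_force: [-0.7, -0.2, -0.4]
gripper_width: 0.001
t: 25.3
eef_pos: [0.4387, -0.0143, 0.1091]
tool_rot: [-0.298, 0.946, 0.123, -0.039]
contact_force: [-0.5, 0.2, 0.5]
gripper_width: 0.002
[ 0.43868387 -0.0143463   0.10909719] [-0.25467906  0.00222201] [-0.12  0.68 -0.73  2.22  1.13  1.51  0.16] [-0.52354932  0.15410838  0.49072673]
linear [-0.0022, 0.1519, 0.0049] dr [0.0, 0.0, -0.0] rows 3.6 0.0
linear [-0.0022, 0.1219, 0.0049] dr [0.0, 0.0, -0.0] rows 2.9 0.0
```

```bash
python3 -m crank '[{"linear":[-0.002,0.05,0.005],"dr":[0,0,0],"hand":-1},{"linear":[-0.002,0.09,0.005],"dr":[0,0,0],"hand":-1},{"linear":[-0.002,0.12,0.005],"dr":[0,0,0],"hand":-1},{"linear":[-0.002,0.12,0.005],"dr":[0,0,0],"hand":-1},{"linear":[-0.002,0.12,0.005],"dr":[0,0,0],"hand":-1}]'
python3 - <<'E'
from h import *
Rg=rot(0)@Rn.from_rotvec([np.deg2rad(55),0,0]).as_matrix()@np.diag([-1,1,-1])
p,R,o=Rt(); print(p,toS(p),np.round(o['q'],2)); P=S(-.133,0,.018); plan(P,Rg)
im=bot.read_camera('wrist'); cv2.imwrite('pics/w8.png',im)
E
```

```text
t: 25.72
eef_pos: [0.4603, -0.1093, 0.0352]
tool_rot: [-0.297, 0.946, 0.12, -0.037]
contact_force: [0.7, -0.7, 0.2]
gripper_width: 0.002
[ 0.46031116 -0.10927768  0.03516869] [-0.15737256 -0.0011172 ] [-0.01  0.81 -0.59  2.26  1.38  1.4   0.08]
linear [0.0012, 0.0298, 0.0002] dr [0.1, -0.3, -0.2] rows 0.7 0.1
```

View pics/w8.png

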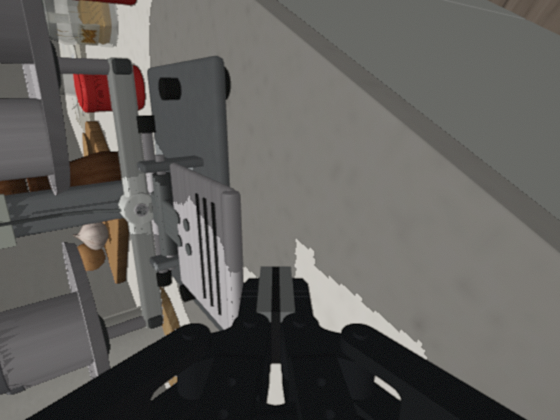

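```bash
python3 -m crank '[{"linear":[0.001,0.01,0],"dr":[0,0,0],"hand":-1},{"linear":[0.001,0.02,0],"dr":[0,0,0],"hand":-1},{"linear":[0.001,0.02,0],"dr":[0,0,0],"hand":-1}]'
python3 -m crank '[{"linear":[0,0.007,0],"dr":[0,0,0],"hand":-1},{"linear":[0,0.007,0],"dr":[0,0,0],"hand":-1},{"linear":[0,0.007,0],"dr":[0,0,0],"hand":-1}]'
python3 - <<'E'
from h import *
p,R,o=Rt(); print(p,toS(p),o['contact_force']); plan(p+[0,0,.06]); plan(p+[0,0,.05])
E
```

```text
t: 26.02
eef_pos: [0.4654, -0.1236, 0.0219]
tool_rot: [-0.298, 0.946, 0.122, -0.038]
contact_force: [0.1, 0.0, 1.1]
gripper_width: -0.002
t: 26.27
eef_pos: [0.4663, -0.1281, 0.0175]
tool_rot: [-0.298, 0.946, 0.122, -0.039]
contact_force: [-0.2, 0.2, 0.4]
gripper_width: 0.003
[ 0.466287   -0.12808583  0.01753856] [-0.1376619 -0.0001439] [-0.21748463  0.21925567  0.40403314]
linear [-0.0, -0.0344, -0.0492] dr [0.0, 0.0, 0.0] rows 1.4 0.0
linear [-0.0, -0.0287, -0.041] dr [0.0, 0.0, 0.0] rows 1.2 0.0
```

```bash
python3 -m crank '[{"linear":[0,0.004,-0.003],"dr":[0,0,0],"hand":-1},{"linear":[0,0.004,-0.003],"dr":[0,0,0],"hand":-1},{"linear":[0,-0.002,-0.011],"dr":[0,0,0],"hand":-1},{"linear":[0,-0.006,-0.017],"dr":[0,0,0],"hand":-1},{"linear":[0,-0.01,-0.023],"dr":[0,0,0],"hand":-1}]'
python3 -m crank '[{"linear":[0,-0.005,-0.007],"dr":[0,0,0],"hand":-1},{"linear":[0,-0.009,-0.013],"dr":[0,0,0],"hand":-1},{"linear":[0,-0.012,-0.018],"dr":[0,0,0],"hand":-1},{"linear":[0,-0.012,-0.018],"dr":[0,0,0],"hand":-1}]'
python3 - <<'E'
from h import *
p,R,o=Rt(); print(p,toS(p),o['contact_force'],o['t']); cv2.imwrite('pics/w9.png',bot.read_camera('wrist'))
for g,z1,z2 in [('lever_edge',.098,.044)]:
    for d in bot.place_of('wrist',g)[:3]: print(d)
print('open',proj('wrist',S(-.12,0,.098)),'locked',proj('wrist',S(-.136,0,.044)))
E
```

```text
t: 26.68
eef_pos: [0.4673, -0.1324, 0.0424]
tool_rot: [-0.299, 0.946, 0.123, -0.039]
contact_force: [-0.9, -0.6, -5.1]
gripper_width: -0.002
t: 27.02
eef_pos: [0.4686, -0.1336, 0.066]
tool_rot: [-0.297, 0.946, 0.123, -0.037]
contact_force: [-0.3, 0.8, 0.5]
gripper_width: -0.001
[ 0.46860704 -0.13362305  0.06600818] [-0.13171575  0.00068476] [-0.26596258  0.84793211  0.54662607] 27.0167
{'xy': [225.4, 288.2], 'score': 0.66}
open [196.79837326 291.39575792] locked [317.51704662 271.13369831]
```

```bash
python3 -m crank '[{"linear":[0,-0.04,0.003],"dr":[0,0,0],"hand":-1},{"linear":[0,-0.08,0.003],"dr":[0,0,0],"hand":-1},{"linear":[0,-0.12,0],"dr":[0,0,0],"hand":-1},{"linear":[0,-0.16,0],"dr":[0,0,0],"hand":-1},{"linear":[0,-0.16,0],"dr":[0,0,0],"hand":-1},{"linear":[0,-0.16,0],"dr":[0,0,0],"hand":-1},{"linear":[0,-0.16,0],"dr":[0,0,0],"hand":-1},{"linear":[0,-0.16,0],"dr":[0,0,0],"hand":-1}]'
python3 - <<'E'
from h import *
import time
for _ in range(6): bot.read_camera('top')
p,R,o=Rt(); print(p,toS(p),o['contact_force'],o['t'],np.round(o['q'],2))
w=bot.read_camera('wrist'); cv2.imwrite('pics/w10.png',w); s=bot.read_camera('scene'); cv2.imwrite('pics/scene3.png',s)
for g,z,zz in [('lever_edge',.098,.044),('lever_tread',.091,.046)]:
    d=bot.place_of('wrist',g)[:1]; print(g,d)
print('edge open',proj('wrist',S(-.12,0,.098)),'locked',proj('wrist',S(-.136,0,.044)))
print('tread open',proj('wrist',S(-.105,0,.091)),'locked',proj('wrist',S(-.118,0,.046)))
for d in bot.place_of('scene','pan_far_floor')[:1]+bot.place_of('scene','pan_near_floor')[:1]: print(d)
E
```

```text
t: 27.78
eef_pos: [0.434, -0.0082, 0.1551]
tool_rot: [-0.297, 0.946, 0.121, -0.039]
contact_force: [0.2, 0.2, -1.0]
gripper_width: 0.001
[ 0.43425313 -0.00723597  0.15529505] [-2.62685284e-01 -2.45502544e-04] [ 0.24111111 -0.30262125  0.01185814] 28.0833 [-0.12  0.58 -0.75  2.21  1.06  1.53  0.25]
lever_edge [{'xy': [236.7, 188.8], 'score': 0.97}]
lever_tread [{'xy': [232.7, 190.2], 'score': 0.7}]
edge open [234.69828743 191.23241937] locked [296.50073884 185.85300401]
tread open [233.43122674 186.31806556] locked [282.82817889 182.14087852]
{'xy': [338.0, 191.2], 'score': 0.91}
{'xy': [322.8, 240.7], 'score': 0.85}
```

```bash
cat > tilt.py <<'E'
from h import *
from scipy.optimize import differential_evolution as DE
def pans(im,p,R):
    c=bot.camera_params('wrist'); K=np.array(c['K']); H=np.array(c['hand_eye']); Rw=R@H[:3,:3]; tw=R@H[:3,3]+p
    g=cv2.GaussianBlur(cv2.cvtColor(im,6).astype(np.float32),(0,0),1.2); gm=np.hypot(cv2.Sobel(g,5,1,0),cv2.Sobel(g,5,0,1)); gm=np.minimum(gm,150)
    a=np.linspace(0,2*np.pi,360)
    def sc(v,y,neg=True):
        x0,dy,h,r=v; X=np.array([S(x0+r*np.cos(t),y+dy+r*np.sin(t),h) for t in a]); q=((X-tw)@Rw)@K.T; uv=(q[:,:2]/q[:,2:]).astype(np.float32)
        m=cv2.remap(gm,uv[:,0].copy(),uv[:,1].copy(),1,borderValue=0); return -float(m.sum())/360
    for y in (-.1,.1):
        r=DE(sc,[(-.012,.012),(-.012,.012),(.09,.122),(.074,.084)],args=(y,),seed=1,maxiter=60,popsize=12); print('pan',y,r.x.round(4),round(r.fun,1))
E
python3 - <<'E'
from tilt import *
from scipy.spatial.transform import Rotation as Rn
print('locked w7'); pans(cv2.imread('pics/w7.png'),np.array([.44249,-.04077,.08589]),Rn.from_quat([.041,-.298,.946,-.119]).as_matrix())
for _ in range(10): bot.read_camera('top')
p,R,o=Rt(); im=bot.read_camera('wrist'); cv2.imwrite('pics/w11.png',im); print('now',o['t'],o['contact_force']); pans(im,p,R)
a,b=[cv2.cvtColor(cv2.imread(f'pics/scene{i}.png'),6).astype(np.float32) for i in (1,3)]
E
```

```text
locked w7
pan -0.1 [-0.0016  0.0096  0.107   0.0759] -63.8
pan 0.1 [-0.003  -0.0004  0.1068  0.0801] -59.5
now 28.8833 [ 0.23986287  0.21504131 -0.6299918 ]
pan -0.1 [0.009  0.0022 0.1037 0.0809] -69.1
pan 0.1 [0.0074 0.0044 0.102  0.0757] -92.5
```

```bash
python3 - <<'E'
from h import *
im=bot.read_camera('wrist')
for d in bot.search_frame('wrist','tub_a_mid')[:6]: print(round(d['score'],2),np.round(d['extent']))
for n,X in dict(T1=(.45,-.274),T2=(.379,-.254),F=(.56,-.216),T3=tuple(S(.03,.118,0)[:2])).items():
    print(n,proj('wrist',[*X,.101]).round(),proj('wrist',[*X,.163]).round())
t=bot.read_camera('top'); g=cv2.cvtColor(t,6); t0=cv2.cvtColor(cv2.imread('pics/top0.png'),6)
tpl=t0[205:224,313:333]
r=cv2.matchTemplate(g,tpl,5)
for n,X in dict(T1=(.45,-.274),T2=(.379,-.254),F=(.56,-.216),T3=tuple(S(.03,.118,0)[:2])).items():
    u,v=np.round(proj('top',[*X,.163])).astype(int); w=r[v-15:v-3,u-15:u-3]; i=np.unravel_index(w.argmax(),w.shape); print(n,(u,v),round(float(w.max()),2),'offset px',i[1]-5,i[0]-5)
E
```

```text
0.66 [129. 215. 207. 269.]
T1 [175. 118.] [113. 121.]
T2 [184.  49.] [111.  44.]
F [194. 233.] [136. 246.]
T3 [179. 255.] [128. 268.]
T1 (np.int64(322), np.int64(213)) 0.87 offset px 1 2
T2 (np.int64(315), np.int64(238)) 0.51 offset px -1 2
F (np.int64(303), np.int64(176)) 0.73 offset px 1 1
T3 (np.int64(318), np.int64(154)) 0.66 offset px 0 3
```

```bash
python3 -c "
from station import bot
print(bot.hand_in())"
```

```text
the job is handed in; nothing more can be done
None
```

The job is handed in at about 29 s of the 72 s allowed. The lever is open, two tubs stand on each pan, and the free beam is level as far as I could measure.

**What I did**
- I pressed the lever until it snapped over and locked the beam.
- With it locked, I lifted the three near-pan tubs in turn and weighed them with the wrist force sensor: about 80, 260 and 140 g. That left 200 g for the tub on the far pan.
- I put the 80 g and 260 g tubs back on the near pan and moved the 140 g tub to the far pan, so each side carries about 340 g.
- I then flicked the lever up from underneath. It sprang open, and I drew the arm clear.

**Last checks**
- **Lever:** the wrist camera places its edge within about 3 pixels of the fully open position, about 60 pixels from the locked one.
- **Beam:** fitting both pan rims put them 1.7 mm apart in height, with the near pan higher. That is about 0.008 rad, roughly the accuracy of this fit. A wrong weight assignment would have shown about 5 mm the other way.
- **Tubs:** in the overhead picture all four match the places I left them. The match is weak for two of them, the 260 g and 140 g tubs (0.51 and 0.66), and I had no pictures left to view after the lever opened. The last pictures I viewed, shortly before, showed two tubs standing on each pan.

**What disagreed**
- An early, rough reading of the starting tilt from the scene camera hinted at 140 g for the far tub. The weighings say 200 g, and I followed them. The tub to move is the same either way.
- The first weighing of the 140 g tub came out low, about 110 g. Two repeats gave about 135 and 150 g.

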